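Clamp a lug bracket in the welding jig

ROBOT

A 7-joint arm with a two-finger parallel gripper is mounted at the origin on the work surface. World frame = base frame: x ahead of the robot, y to its left, z up, the work surface at z = 0. Lengths are in mm, angles in rad, forces in N, time in s.
With the tool pointing down it reaches from about 400 to 875 mm from the base axis. Payload 19.3 kg.
Tool frame: the origin (TCP) lies at the very end of the fingers, on their centre line; the grasp point (between the pads) lies 19 mm behind it (grip_point_offset is the z of the grasp point in the tool frame, in mm); z points along the fingers, y is the line along which they close (so a half turn about z gives the same grasp; the last joint's range is limited). The gripper opens to 85 mm and grips with 20 to 120 N. Pads are 22 mm wide; open, the fingers measure 114 mm over their backs; the gripper's body (76 mm by 85 mm) begins 54 mm behind the grasp point. The pads swing forward as they close: fully open they stand 13 mm farther back than shut.
Start: joints at [-1.294, 0.521, -0.036, 1.599, 0.021, 1.021, -0.113], TCP at [212.449, 587.775, 231.291] pointing down, gripper open.
Joint ranges: [-2.91, 2.91], [-0.3, 2.13], [-1.5, 1.42], [0.17, 2.43], [-1.26, 4.41], [0.16, 1.93], [-2.52, 2.52]. Speed limits (rad/s): [1.89, 1.89, 2.39, 2.39, 3.01, 3.01, 3.01].

INTERFACE

Orientations are given as a 3x3 rotation matrix whose columns are the frame's x, y, z axes.
In Python, from workcell import movep, movel, goto_joints, open_gripper, clamp, wait, inverse_kinematics, read_state, camera, PlanningError, finish_job, grip_point_offset gives the robot as it stands. Calls block until the motion is done:
- movep(position, orientation): joint-space move of the TCP to a pose.
- movel(position, frame=None, max_speed=150, guard=None): straight line of the TCP; frame=None keeps the orientation; max_speed is the mean speed in mm/s. With guard (N) it stops when the force on the tool has changed by that much, and returns True; else False.
- goto_joints(angles): joint-space move.
- open_gripper() and clamp(): open the fingers fully, or close them until they stop; the grip force is fixed at half the most.
- wait(seconds).
- inverse_kinematics(position, orientation): joint angles nearest the present ones, or None.
- read_state(): the state.
- camera(name): name is "scene" or "top" or "wrist"; returns a dict with "image" (420x560x3 uint8, blue, green, red), "range_z" (420x560 float32, mm along the optical axis (not along the pixel's ray), 0 where there is no reading), "fx", "fy", "cx", "cy" (pixels), "cam_to_world" (4x4, takes a point from camera to world coordinates). Camera axes: x right, y up, looking along -z (the intrinsics and any distortion apply to the point x, -y, -z); pixel columns grow to the right and rows downward; lengths in mm; the calibration is good to about 2 mm. A picture is of the moment at which its call begins.
A pose or a line that the arm cannot do raises PlanningError and nothing moves.
- finish_job(): hands the job in; it is judged then, once.
The state is a dict: "time": time; "qpos": joint angles; "qvel": joint speeds; "joint_efforts": joint torques, N m; "eef_pos": TCP position; "tool_rot": TCP orientation; "ft_force": force on the tool from outside, world axes, zero at the start; "torque": the same for the moment, N m; "finger_gap": finger opening in mm; "gripper_force": force on a finger pad.
Only numpy, scipy, OpenCV 4.12 (cv2) and the standard library are available. Lean on these libraries where they do the work, as an engineer would, in place of code of your own. Each camera call takes 0.05 s, during which the arm holds its last target. There are 200 camera calls.

TASK

Slide the steel lug bracket along its channel in the welding jig, gently, until it rests against the rubber nose of the end stop without squashing the nose hard, and then push the toggle clamp's handle down past its over-centre point so that it locks and the spindle holds the bracket down there. Do not force or hammer the handle or the jig, and leave the other things on the bench alone.

Things in the scene. Friction and masses are not known exactly. Their poses are not given: they have to be found in the camera images.
- jig: Fixed aluminium jig plate 270 x 280 x 12 mm. Origin: on the table under its middle (plate x -130 to +140 mm, y +-140 mm). +x: the way the bracket slides home; +y: from the channel towards the clamp handle; z up. Channel along x at y = -75 mm, between two rails 8 mm high, 54 mm apart, x -115 to +55 mm. Clamp stand at x = +55 mm: cheeks 32 mm wide, y -9 to +65 mm, 82 mm high.
- bracket: Workpiece, loose in the channel: plain steel plate 110 (x) x 50 (y) x 12 mm with an upright lug (10 mm in x, 44 mm in y, top 48 mm above the underside) at its rear, x = -50 to -40 mm. About 0.6 kg; slides with 2 to 6 N pushed on the lug's back. Origin: centre of the underside; +x points to its front end, towards the stop. Starts 40 to 100 mm short of the stop's nose.
- stop: Stop at the channel's far end: fixed steel block 16 x 50 x 30 mm. Origin: centre of its underside, 12 mm above the table; axes as the jig. A screw through it ends in a rubber nose 11 mm thick, towards -x, 6.5 mm above the plate. Its setting varies and is not measured: tip 38 mm from the block's origin, +-12 mm. The nose yields 1 mm per 6 N, up to 5 mm, then is hard.
- clamp_handle (a joint): Clamp handle angle, rad; grows as it is pressed down. 0: open, handle rising 60 deg above level towards jig +y. 1.05: locked on its stop, handle about level. Stays where left when open. Swings with 2 to 3 N at the grip; with the bracket under the spindle resistance starts near 0.5, peaks at 8 to 10 N near 0.73, is gone at dead centre (0.97), then it runs on to 1.05 by itself and stops hard.
- clamp_pivot (a point): Handle pivot: fixed point on the jig at x +55, y +52, z +70 mm, pivot axis along jig x. The handle is 130 mm long from here, moving in the jig's plane x = +55 mm: a flat steel bar, then from 60 to 130 mm a black rubber grip, 26 mm wide, 18 mm thick. The bar is bent: from 50 mm out it is turned up or down by up to 0.12 rad, differently each time, not measured.
- spindle: Clamp spindle: steel rod with a rubber foot 17 mm in diameter, square to the end of the 75 mm clamp arm. Origin: on the arm's axis, 32 mm above the foot's sole. Springy along its length (some 5 N per mm). Open, the arm stands up on the channel's side, in a V with the handle. Locked, it is upright over jig x = +55, y = -75 mm and presses the plate with about 40 N.
- socket_big: Bystander, to be left alone: steel socket, 30 mm across, 30 mm high, standing on the jig plate; origin at the centre of its underside.
- socket_small: Bystander, to be left alone: steel socket, 20 mm across, 26 mm high, standing on the jig plate; origin at the centre of its underside.
- spanner: Bystander, to be left alone: steel spanner 190 mm long on the table, origin under its middle, lying along its x.
- hammer: Bystander, to be left alone: hammer 270 mm long on the table, lying along its x, origin under its middle.
- screwdriver: Bystander, to be left alone: screwdriver 200 mm long with black handle on the table, lying along its x.
- spare_plate: Bystander, to be left alone: plain flat steel plate 90 x 50 x 8 mm on the table, without a lug; origin at the centre of its underside.
- tape_measure: Bystander, to be left alone: black tape measure 70 x 35 x 65 mm on the table; origin at the centre of its underside.
Mind the look-alikes: they are no part of the job. Leave any purple look-alike of the bracket alone.

How it is judged:
By the outcome, as a careful person would: the job done as asked, in the order asked, and still so for the second after the job is handed in, with the robot touching nothing.
It also fails if it takes over 67 s, if anything falls off the work surface, if the arm or the gripper's body presses on something with over 40 N, if the wrist force passes 120 N, or if a joint passes its speed limit or range.

## Working session

There is one attempt and no reset: what is moved stays moved. The work goes in short steps, each a Python script; the robot and the scene stay as the last script left them, time stands still between calls to the robot, and variables do not carry over. Pictures are saved under pics/ and viewed, at most 10 in all, crops included, and the job is handed in when it is done.

```bash
ls; mkdir -p pics; python3 - <<'E'
from workcell import *
import cv2,numpy as np
for n in ("top","scene"):
    c=camera(n); cv2.imwrite(f"pics/{n}0.png",c["image"]); np.savez(f"{n}0.npz",**c)
    print(n,c["fx"],c["fy"],c["cx"],c["cy"],np.round(c["cam_to_world"],3).tolist(),[k for k in c], (c["range_z"]>0).mean())
s=read_state();print(s["time"],s["ft_force"],s["tool_rot"],grip_point_offset)
E
```

```text
pics
top 409.8707549588646 409.8707549588646 282.02154523512934 208.21205283349292 [[0.018, 0.982, -0.188, 283.558], [-1.0, 0.014, -0.023, -20.879], [-0.02, 0.188, 0.982, 1236.495], [0.0, 0.0, 0.0, 1.0]] ['image', 'range_z', 'fx', 'fy', 'cx', 'cy', 'cam_to_world'] 0.995922619047619
scene 506.407256037978 506.407256037978 275.08100191456447 212.04245428555615 [[-0.868, -0.347, 0.356, 963.635], [0.497, -0.624, 0.603, 728.523], [0.013, 0.7, 0.714, 943.342], [0.0, 0.0, 0.0, 1.0]] ['image', 'range_z', 'fx', 'fy', 'cx', 'cy', 'cam_to_world'] 0.9959608843537415
0.1 [-0.43488235  0.70035243 -0.65577814] [[-9.40463031e-01  3.39895861e-01 -3.02843887e-04]
 [ 3.39895991e-01  9.40462500e-01 -1.00066636e-03]
 [-5.53090353e-05 -1.04402514e-03 -9.99999453e-01]] -18.700000000000003
```

View pics/top0.png

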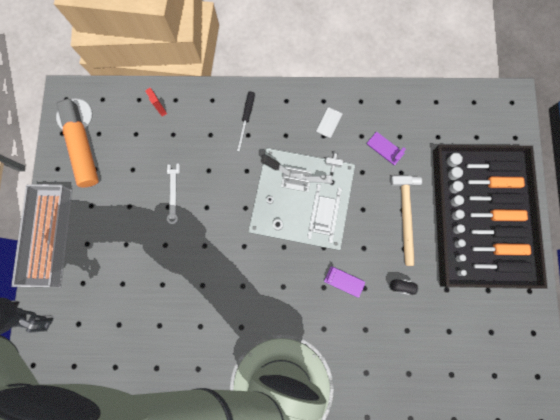

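View pics/scene0.png

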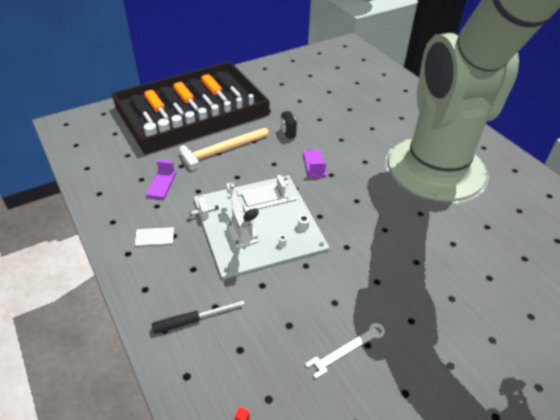

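The top view shows the jig centred near (302,198). The channel is on its right, with the steel bracket at about (324,212), the stop near (335,160) and the handle grip at (270,158). The purple look-alikes are at (385,148) and (345,281), and the spare plate is at (329,122). The grey lugged bracket in the channel is the one meant.

```bash
cat > h.py <<'E'
import numpy as np,cv2
def cloud(c):
    z=c["range_z"].astype(float);v,u=np.mgrid[:z.shape[0],:z.shape[1]]
    p=np.stack([(u-c["cx"])/c["fx"]*z,-(v-c["cy"])/c["fy"]*z,-z,np.where(z>0,1,np.nan)],-1)
    return (p@np.asarray(c["cam_to_world"]).T)[...,:3]
def ray(c,u,v,h):
    M=np.asarray(c["cam_to_world"]);d=M[:3,:3]@np.array([(u-c["cx"])/c["fx"],-(v-c["cy"])/c["fy"],-1]);o=M[:3,3]
    return o+d*(h-o[2])/d[2]
E
python3 - <<'E'
from h import *
res=[]
for n,(x0,y0,x1,y1) in dict(top=(235,135,370,262),scene=(180,165,340,285)).items():
    c=dict(np.load(n+"0.npz")); P=cloud(c); sub=P[y0:y1,x0:x1]
    m=((sub[...,2]>7)).astype(np.uint8)
    print(n,'table z',np.nanmedian(P[y0:y1,x0:x1][m==0][:,2]),'plate z',np.nanmedian(sub[m>0][:,2]))
    m=((sub[...,2]>7)&(sub[...,2]<22)).astype(np.uint8)
    k,l,s,_=cv2.connectedComponentsWithStats(m); i=1+np.argmax(s[1:,4])
    r=cv2.minAreaRect(sub[l==i][:,:2].astype(np.float32)); print(r); print(cv2.boxPoints(r))
    z=c["image"][y0:y1,x0:x1]; cv2.imwrite(f"pics/{n}_crop.png",cv2.resize(z,None,fx=4.7,fy=4.7,interpolation=cv2.INTER_CUBIC))
E
```

```text
top table z 0.4021332367149171 plate z 13.629414391284627
((551.6557006835938, -53.76710510253906), (280.9554138183594, 270.9107666015625), 79.66353607177734)
[[ 393.19293 -167.66046]
 [ 659.7071  -216.26953]
 [ 710.11847   60.12625]
 [ 443.6043   108.73532]]
scene table z -0.6252241710809585 plate z 12.438279535706556
((562.8130493164062, -53.75733947753906), (286.7475891113281, 295.3951110839844), 79.98416137695312)
[[ 392.43082  -169.25845 ]
 [ 683.32404  -220.6337  ]
 [ 733.1953     61.743774]
 [ 442.30206   113.11902 ]]
```

View pics/top_crop.png

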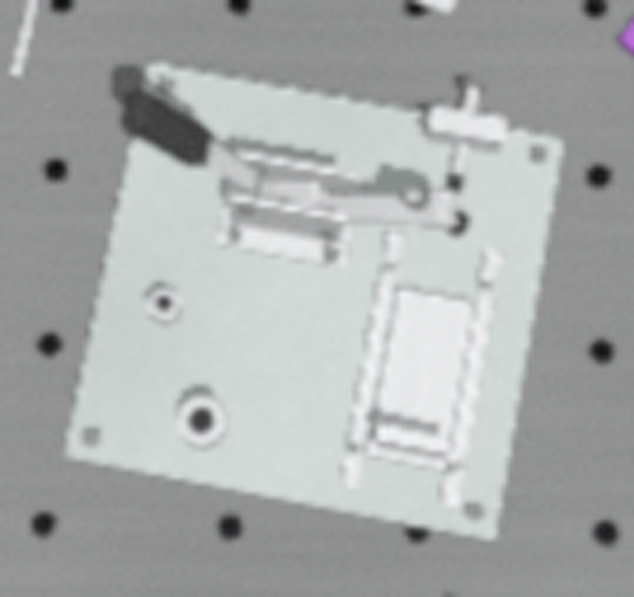

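View pics/scene_crop.png

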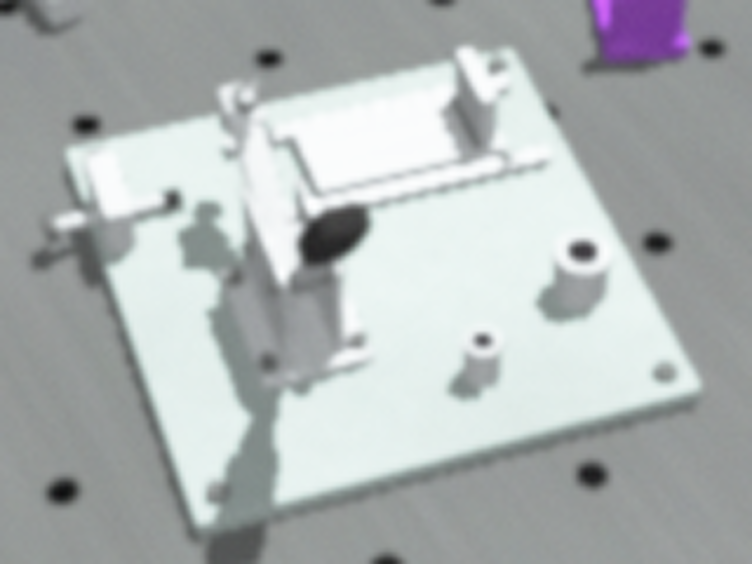

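The crops show:
- **Top crop:** the bracket is in the channel, with its lug at the rear around (410,440). The nose is near (455,180).
- **Clamp:** the stand is around (285,200), and the black grip is at (160,120).
- **Sockets:** they are at (163,302) and (200,420), well clear of the work.

The grey bracket between the rails is the target. Next I'll get its numbers in jig coordinates.

```bash
cat >> h.py <<'E'
EX=np.array([.9838,-.1794,0]);EX/=np.linalg.norm(EX);EZ=np.array([0,0,1.]);EY=np.cross(EZ,EX);O=np.array([546.7,-52.9,0])
J=np.stack([EX,EY,EZ],1)
def w(p): return O+J@np.asarray(p,float)
def j(P): return (np.asarray(P)-O)@J
E
python3 - <<'E'
from h import *
np.set_printoptions(precision=1,suppress=True)
for n in("top","scene"):
    c=dict(np.load(n+"0.npz"));Q=j(cloud(c)); x,y,z=Q[...,0],Q[...,1],Q[...,2]; im=c["image"].astype(int)
    def rep(name,m):
        q=Q[m]; print(n,name,len(q), np.percentile(q,[3,50,97],axis=0).tolist() if len(q) else '')
    ch=(abs(y+75)<20)
    rep("lug",ch&(x<30)&(x>-125)&(z>50)&(z<70)); rep("plate",ch&(x<45)&(x>-125)&(z>20)&(z<28))
    rep("stop",(abs(y+75)<22)&(x>100)&(x<150)&(z>36)&(z<50))
    near=(x>-20)&(x<130)&(y>-150)&(y<190)
    rep("high",near&(z>75))
    rep("arm",near&(z>100)&(y<40))
    g=near&(im.max(-1)<75)&(z>80)&(y>40); rep("grip",g)
    d=np.linalg.norm(Q[g][:,1:]-[52,70],axis=1); print(np.c_[Q[g],d][np.argsort(d)][::max(1,len(d)//14)])
    k=(im.max(-1)<75)&(abs(y+75)<15)&(x>40)&(x<115)
    print("nose px",np.argwhere(k)[:,::-1].mean(0) if k.any() else 0); rep("nose",k)
E
```

```text
top lug 55 [[-87.87667250456323, -93.76319759314669, 51.891825373633594], [-83.85117280139552, -75.44146336668852, 60.01833907710534], [-78.15071768529934, -55.91627785634939, 63.00757252554891]]
top plate 382 [[-90.23472039713185, -93.73463275425955, 20.629701541505863], [-32.540471545336814, -74.66141951290723, 24.144675547463635], [14.444634254707626, -56.0554858114691, 27.52603196180123]]
top stop 80 [[119.36648143937488, -95.81128224568138, 37.641303025433736], [127.25383242758974, -75.15089899389855, 42.24470891721137], [134.696368762423, -54.88592204174507, 46.90038711628721]]
top high 445 [[39.31582245543912, -70.05881375211504, 77.31903913452825], [52.11321046550202, 63.46606166113538, 107.11304754881371], [69.12613125842881, 122.8958469517718, 181.09024738403278]]
top arm 24 [[47.86648754118578, -58.596175394348094, 101.7764160170262], [53.860488269925874, -49.88424842539793, 108.11032551451183], [60.33322742530496, -43.232796549245606, 113.81052070110003]]
top grip 123 [[43.36671063221762, 83.88061025973657, 137.26037860930586], [52.427255649223355, 102.41432154012574, 165
[... 1479 characters left out ...]
929461467, -41.1254375970838, 111.76294154384762]]
scene grip 94 [[49.09231869106755, 100.89366327640455, 140.3622248545462], [61.95108041712817, 122.50068431211808, 173.08739155629132], [67.08136687242141, 129.2532863427301, 180.600581449229]]
[[ 65.6  97.3 131.1  76. ]
 [ 64.  108.  141.3  90.7]
 [ 66.1 108.3 148.6  96.7]
 [ 65.  112.4 152.3 102.1]
 [ 56.1 120.2 157.  110.6]
 [ 65.4 121.6 161.5 115. ]
 [ 64.2 125.5 168.  122.5]
 [ 55.1 118.4 176.3 125.3]
 [ 65.5 123.  175.1 126.8]
 [ 63.7 124.3 175.8 128.2]
 [ 65.3 122.5 177.6 128.6]
 [ 49.6 122.2 178.2 129. ]
 [ 49.1 120.7 179.6 129.3]
 [ 63.  122.5 179.9 130.5]
 [ 53.6 121.  181.4 131.1]
 [ 59.1 124.3 180.3 131.9]]
nose px 0
scene nose 0
```

```bash
cat >> h.py <<'E'
from workcell import *
R=np.stack([-EX,EY,-EZ],1)
def f(): return np.round(read_state()["ft_force"]@J,2)
def show(t): s=read_state(); print(t,round(s["time"],2),"jig",np.round(j(s["eef_pos"]),1),"F",f(),flush=True)
E
python3 - <<'E'
from h import *
clamp(); show("closed")
movep(w([-118,-75,110]),R); show("above")
movel(w([-118,-75,33]),max_speed=120); wait(.2); show("down")
h=movel(w([-70,-75,33]),max_speed=20,guard=2.5); wait(.2); show(f"contact {h}")
x=j(read_state()["eef_pos"])[0]
for k in range(3):
    h=movel(w([x+15*(k+1),-75,33]),max_speed=30,guard=9); show(f"push {h}")
    if h: break
E
```

```text
closed 0.87 jig [-443.7  570.3  231.3] F [0.16 0.32 1.15]
above 3.46 jig [-117.7  -74.4  110. ] F [0.96 0.93 0.65]
down 4.45 jig [-117.6  -74.9   33.6] F [0.29 0.03 0.63]
contact True 5.81 jig [-99.7 -75.   32.6] F [ 0.01 -0.05  0.61]
push False 6.46 jig [-84.4 -75.   33.1] F [ 0.31 -0.02 -0.34]
push False 7.11 jig [-69.4 -75.   33. ] F [-0.4  -0.08 -0.97]
push False 7.76 jig [-54.4 -75.   33. ] F [0.23 0.54 0.4 ]
```

```bash
cat >> h.py <<'E'
def lug():
    for n in("top","scene"):
        Q=j(cloud(camera(n)));x,y,z=np.moveaxis(Q,-1,0)
        m=(abs(y+75)<20)&(z>20)&(z<28)&(x<110)&(x>-125)
        m2=(abs(y+75)<21)&(z>50)&(z<64)&(x<40)&(x>-125)
        print(n,"plate x",np.percentile(Q[m][:,0],[3,50,97]).round(1) if m.sum()>9 else m.sum(),"lug x",np.percentile(Q[m2][:,0],[3,50,97]).round(1) if m2.sum()>9 else m2.sum())
E
python3 - <<'E'
from h import *
c=camera("scene");cv2.imwrite("pics/s2.png",cv2.resize(c["image"][130:300,160:360],None,fx=3.5,fy=3.5))
lug()
E
```

```text
top plate x 2 lug x 0
scene plate x [-31.4   6.4  96.5] lug x [-60.5 -40.1 -33.3]
```

View pics/s2.png

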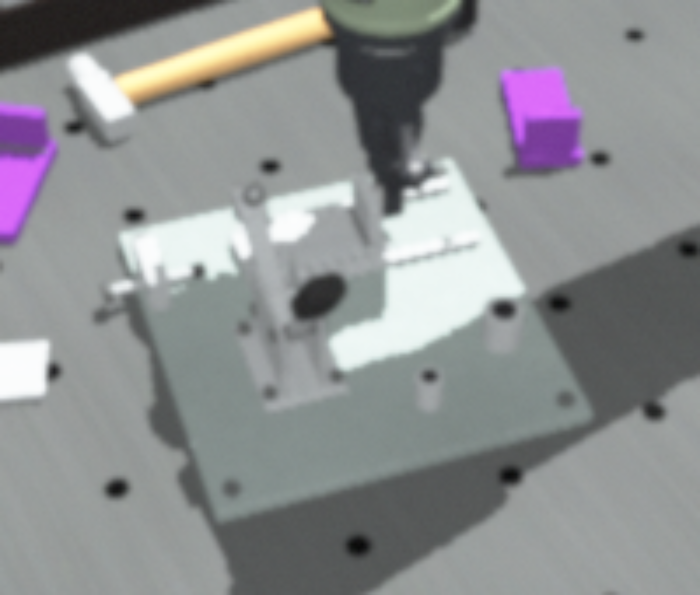

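The image shows the fingers behind the lug at about (370,205), and the bracket has slid forward as intended. Now the slow, guarded final push onto the nose.

```bash
python3 - <<'E'
from h import *
h=movel(w([-42,-75,33]),max_speed=25,guard=9); show(f"a {h}")
if not h:
    h=movel(w([0,-75,33]),max_speed=8,guard=9); show(f"b {h}"); wait(.3); show("settled")
E
```

```text
a False 8.57 jig [-41.7 -75.   33. ] F [ 0.77 -0.3  -0.22]
b True 10.93 jig [-27.1 -75.   32.7] F [0.36 0.47 0.36]
settled 11.22 jig [-27.7 -75.   32.4] F [0.   0.25 0.02]
```

```bash
python3 - <<'E'
from h import *
h=movel(w([-18,-75,33]),max_speed=6,guard=9); show(f"c {h}")
movel(w([-45,-75,33]),max_speed=60); movel(w([-45,-75,130]),max_speed=150); show("up")
c=camera("wrist");cv2.imwrite("pics/w1.png",c["image"])
lug()
E
```

```text
c True 11.82 jig [-27.3 -75.   32.2] F [ 0.06  0.1  -0.09]
up 13.07 jig [-45.3 -74.9 129.4] F [ 0.21 -0.2   0.38]
top plate x 0 lug x 0
scene plate x [-5.  33.6 95. ] lug x [-14.7  -9.6  -5.6]
```

View pics/w1.png

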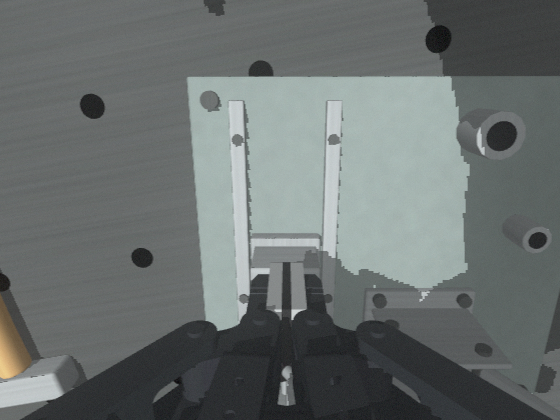

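The wrist view shows the lug at about (285,240) between the rails, square in the channel, with nothing else disturbed. The push stopped at the same x twice, inside the range allowed for the nose. Next is the handle: I'll touch it lightly, then follow its arc.

```bash
python3 - <<'E'
from h import *
c=dict(np.load("scene0.npz")); print("nose px->jig",[j(ray(c,180+u/4.7,165+v/4.7,18.5)).round(1) for u,v in((165,200),(172,198),(180,198))])
movel(w([-45,-75,240]),max_speed=200); movep(w([55,70,240]),R); show("over V")
movel(w([55,70,162]),max_speed=120)
c=camera("scene");cv2.imwrite("pics/s3.png",cv2.resize(c["image"][100:290,160:340],None,fx=3.1,fy=3.1))
wait(.2); show("low")
h=movel(w([55,70+26,162-15]),max_speed=15,guard=1.8); show(f"touch {h}")
E
```

```text
nose px->jig [array([ 97.1, -73.3,  18.5]), array([ 93. , -73.5,  18.5]), array([ 88.9, -72.1,  18.5])]
over V 14.65 jig [ 54.6  69.8 238.6] F [-0.55 -0.78  0.63]
low 15.7 jig [ 55.2  70.1 162.6] F [-0.27 -0.32 -0.01]
touch True 16.96 jig [ 54.7  87.1 151.8] F [-0.78  0.04 -1.24]
```

View pics/s3.png

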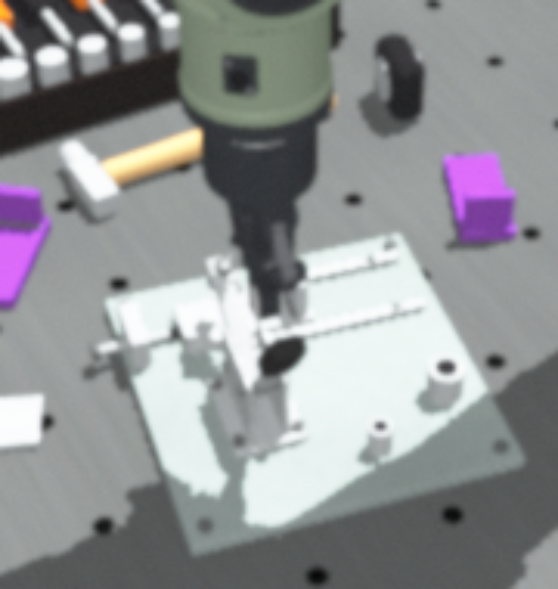

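The image shows the fingers in the V behind the grip at about (283,355). The bracket front meets the nose at about (180,330), and the nose ray gives x≈89, which agrees with the push.

```bash
cat > arc.py <<'E'
from h import *
import sys
HW=12.
C0=np.array([87.1+HW,151.8])-[52,70]
def tcp(a):
    c,s=np.cos(a),np.sin(a); return w([55,52+c*C0[0]+s*C0[1]-HW,70-s*C0[0]+c*C0[1]])
def go(steps,v=30,g=15):
    for a in steps:
        h=movel(tcp(a),max_speed=v,guard=g); show(f"a={a:.2f} {h}")
        if h: break
E
python3 - <<'E'
from arc import *
go([.15,.3,.45,.55,.65,.73,.8])
E
```

```text
a=0.15 False 17.59 jig [ 54.9  98.8 143.8] F [-1.22  0.04  0.09]
a=0.30 False 18.22 jig [ 55.  109.1 134.2] F [-0.64  0.09 -0.33]
a=0.45 False 18.84 jig [ 54.9 117.9 123.1] F [ 0.64  0.54 -0.36]
a=0.55 False 19.31 jig [ 55.2 123.  115.1] F [-0.03 -0.02  3.53]
a=0.65 False 19.77 jig [ 55.3 127.3 107. ] F [-1.19  0.69  7.83]
a=0.73 False 20.18 jig [ 55.3 130.3 100. ] F [-0.8   1.81  8.7 ]
a=0.80 False 20.54 jig [ 55.2 132.4  93.5] F [-0.14  3.55  6.16]
```

```bash
python3 - <<'E'
from arc import *
for a in [.85,.89,.92,.95,.97,.99,1.01]:
    h=movel(tcp(a),max_speed=15,guard=10); wait(.15); show(f"a={a:.2f} {h}")
    F=f()
    if h or np.hypot(F[1],F[2])<0.9: break
wait(.3); show("end")
Q=j(cloud(camera("scene")));x,y,z=np.moveaxis(Q,-1,0)
m=(abs(x-55)<25)&(y<0)&(y>-120)&(z>60); print(np.percentile(Q[m],[3,50,97],axis=0).round(0))
E
```

```text
a=0.85 False 21.16 jig [ 55.2 133.1  88.8] F [-0.38  2.92  5.85]
a=0.89 False 21.71 jig [ 54.9 133.   84.8] F [-0.26  0.76  1.62]
a=0.92 False 22.2 jig [ 55.  133.5  82. ] F [ 0.89 -0.18 -0.14]
end 22.5 jig [ 55.  133.6  82.1] F [-0.38 -0.53 -0.12]
[[ 53. -77.  61.]
 [ 58. -67.  75.]
 [ 70.  -2.  82.]]
```

```bash
python3 - <<'E'
from h import *
movel(w([55,118,240]),max_speed=100); show("up")
movep(w([-120,190,320]),R); show("away")
c=camera("scene");cv2.imwrite("pics/s4.png",cv2.resize(c["image"][150:290,180:340],None,fx=4,fy=4))
for n in ("scene","top"):
    c=camera(n);Q=j(cloud(c));x,y,z=np.moveaxis(Q,-1,0)
    g=(abs(x-55)<25)&(y>90)&(y<200)&(z>40); q=Q[g]
    if len(q)>5: print(n,"grip",np.percentile(q,[3,50,97],axis=0).round(1).tolist(),"slope",np.polyfit(q[:,1],q[:,2],1).round(3))
    g=(abs(x-55)<12)&(y<-20)&(y>-90)&(z>60); q=Q[g]
    if len(q)>5: print(n,"arm",np.percentile(q,[3,50,97],axis=0).round(1).tolist())
lug()
E
```

```text
up 24.28 jig [ 54.8 118.  239.4] F [-0.36  0.44 -0.25]
away 25.12 jig [-119.5  189.9  319.9] F [ 1.16 -0.43 -0.41]
scene grip [[42.6, 96.0, 69.2], [55.6, 149.9, 78.8], [66.5, 183.1, 83.3]] slope [-2.3000e-02  8.1516e+01]
scene arm [[48.4, -77.4, 60.1], [54.9, -68.2, 77.0], [61.0, -62.8, 84.4]]
top grip [[42.0, 93.8, 72.4], [52.8, 139.1, 80.1], [65.3, 177.3, 85.5]] slope [1.900e-02 7.704e+01]
top arm [[47.8, -83.4, 61.2], [53.1, -72.9, 78.8], [61.5, -66.3, 85.4]]
top plate x [-18.3  34.1  95. ] lug x [-15.8 -11.1  -5.9]
scene plate x [-5.6 33.8 96. ] lug x [-15.6 -10.1  -5.6]
```

View pics/s4.png

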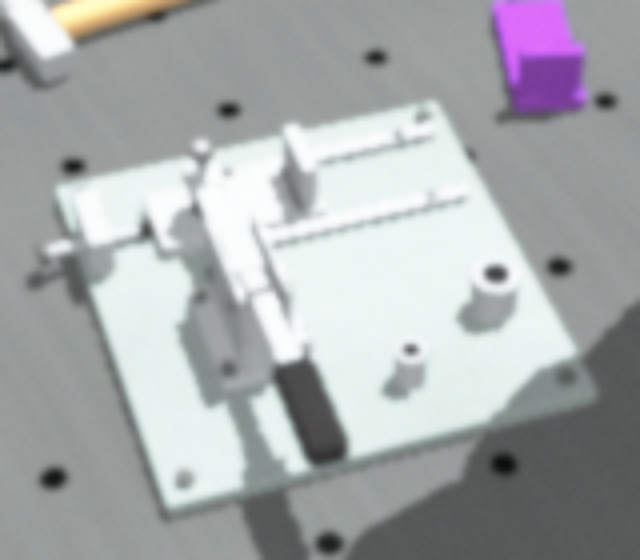

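The handle is about level, with the grip at (310,410), the spindle down on the bracket, and the bracket front on the nose at about (155,225). I'll press the grip once very lightly to confirm it sits on its stop.

```bash
python3 - <<'E'
from h import *
movep(w([55,155,200]),R); movel(w([55,155,95]),max_speed=100); wait(.2); show("pre")
h=movel(w([55,155,62]),max_speed=8,guard=5); show(f"press {h}"); wait(.2); show("hold")
movel(w([55,155,200]),max_speed=120); movep(w([-120,190,320]),R); show("away")
for n in ("scene","top"):
    c=camera(n);Q=j(cloud(c));x,y,z=np.moveaxis(Q,-1,0)
    q=Q[(abs(x-55)<25)&(y>90)&(y<200)&(z>40)]; print(n,"grip",np.percentile(q,[3,50,97],axis=0).round(1).tolist(),np.polyfit(q[:,1],q[:,2],1).round(3))
lug()
E
```

```text
pre 27.63 jig [ 55.2 155.1  95.4] F [ 0.13 -0.54 -0.83]
press True 30.07 jig [ 55.1 155.   74.5] F [-1.73 -0.18  8.65]
hold 30.27 jig [ 55.1 155.   74.5] F [-1.29 -0.04  8.51]
away 32.33 jig [-119.3  189.9  319.5] F [0.86 0.31 0.59]
scene grip [[42.8, 96.2, 61.5], [55.2, 148.4, 72.7], [66.7, 183.1, 77.7]] [-7.9000e-02  8.3691e+01]
top grip [[42.1, 94.4, 66.5], [53.0, 139.1, 74.4], [65.3, 178.0, 79.4]] [-6.0000e-02  8.2224e+01]
top plate x [-18.3  33.9  96.1] lug x [-15.4 -11.7  -5.4]
scene plate x [-5.4 32.1 92.4] lug x [-14.8  -9.2  -6. ]
```

```bash
python3 -c "
from h import *
print(finish_job())"
```

```text
the job is handed in; nothing more can be done
None
```

I handed the job in at about 32 s of the 67 s allowed. The bracket rests lightly against the nose, and the clamp handle is down on its stop past over-centre; it only got there on a second, gentle press, because my first push left it about 0.08 rad short.

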